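# Make up the photometry kit and the ashing kit

### The job

Make up two kits from the stock on the lab bench. Photometry kit, in the three-compartment tray: the cuvette case in the middle compartment, with the large amber bottle and the small dropper bottle in the two end compartments, either way round; ashing kit, in the two-compartment tray: the white screw-lid jar and the porcelain crucible, one in each compartment, either way round. Set everything down gently, upright and flat on its compartment's floor, and leave the flask, the desk magnifier and the timer standing where they are.

Things in the scene. Friction and masses are not known exactly. Their poses are not given: they have to be found in the camera images.
- tray3: the longer kit tray: grey plastic, open-topped, THREE equal compartments in a row. Fixed to the bench. Outside 235 long x 94 wide x 18 high, walls and floor 4 thick; each compartment 73 (along) x 86 (across) inside, 14 deep. Origin: centre of its underside, on the bench; x along its length; compartment centres at x = -77, 0, +77, y = 0; floor at z = 4. (mm)
- tray2: the shorter kit tray: grey plastic, open-topped, TWO equal compartments. Fixed to the bench. Outside 158 long x 94 wide x 18 high, walls and floor 4 thick; each compartment 73 (along) x 86 (across) inside, 14 deep. Origin: centre of its underside; x along its length; compartment centres at x = -38.5 and +38.5, y = 0; floor at z = 4. (mm)
- big_bottle: the larger amber glass bottle, paper label, black screw cap: body diameter 44 up to z = 70, shoulder, then cap diameter 32 from z = 84 to 104 (total height). About 160 g. Origin: centre of its underside; z up. Sizes in mm.
- dropper: the small amber glass dropper bottle, paper label, black collar and rubber teat: body diameter 32 up to z = 42, shoulder, collar diameter 22 from z = 50 to 62, teat diameter 16 to z = 76 (total height). About 60 g. Origin: centre of its underside; z up. Sizes in mm.
- case: the closed cuvette case, a small box with black bottom and grey lid and a steel catch on one long side: 56 (x) x 38 (y) x 52 high. About 90 g; stands at any yaw. Origin: centre of its underside; z up. Sizes in mm.
- jar: the squat white plastic jar with a plain white screw lid: body diameter 49, lid diameter 50 from z = 38 to 54 (total height). About 100 g. Origin: centre of its underside; z up. Sizes in mm.
- crucible: the white porcelain crucible, an open cup: outside diameter 42 at the foot, 50 at the rim, 56 high, wall 3.5. About 80 g. Origin: centre of its underside; z up. Sizes in mm.
- flask: bystander, leave alone: clear glass conical flask, foot diameter 60, neck diameter 22, 75 high. Origin: centre of its underside; z up. Sizes in mm.
- loupe: bystander, leave alone: black ribbed round desk magnifier (loupe) with a green-tinted glass lens on top, diameter 64, 28 high. Origin: centre of its underside; z up. Sizes in mm.
- timer: bystander, leave alone: flat white bench timer with dark display and three buttons, 50 (x) x 60 (y) x 20 high. Origin: centre of its underside; z up. Sizes in mm.
Not all that is in view belongs to the job. What is shaped like the crucible but blue or green is not meant. Leave any red look-alike of the big_bottle alone.

How it is judged:
At the end, for the whole second after the job is handed in: Case in the middle of the three-compartment tray, amber and dropper bottle one in each end; jar and crucible one in each half of the other; origins within 24 mm (along) and 30 mm (across) of the compartment centre, below 9 mm, tilt under 0.15 rad, under 0.02 m/s (((x of big_bottle in the frame of tray3 between 0.053 and 0.101 m and y of big_bottle in the frame of tray3 between -0.03 and 0.03 m and x of dropper in the frame of tray3 between -0.101 and -0.053 m and y of dropper in the frame of tray3 between -0.03 and 0.03 m) or (x of big_bottle in the frame of tray3 between -0.101 and -0.053 m and y of big_bottle in the frame of tray3 between -0.03 and 0.03 m and x of dropper in the frame of tray3 between 0.053 and 0.101 m and y of dropper in the frame of tray3 between -0.03 and 0.03 m)) and x of case in the frame of tray3 between -0.024 and 0.024 m and y of case in the frame of tray3 between -0.03 and 0.03 m and ((x of jar in the frame of tray2 between 0.0145 and 0.0625 m and y of jar in the frame of tray2 between -0.03 and 0.03 m and x of crucible in the frame of tray2 between -0.0625 and -0.0145 m and y of crucible in the frame of tray2 between -0.03 and 0.03 m) or (x of jar in the frame of tray2 between -0.0625 and -0.0145 m and y of jar in the frame of tray2 between -0.03 and 0.03 m and x of crucible in the frame of tray2 between 0.0145 and 0.0625 m and y of crucible in the frame of tray2 between -0.03 and 0.03 m)) and height (world z) of each of big_bottle, dropper, case, jar, crucible below 0.009 m and angle between each of big_bottle, dropper, case, jar, crucible's own z axis and vertical below 0.15 rad and linear speed of each of big_bottle, dropper, case, jar, crucible below 0.02 m/s); the robot touches nothing.
It fails at once if the flask, the desk magnifier or the timer is shoved more than 25 mm or tipped (distance of any of flask, loupe, timer from where it was at the start of the episode above 0.025 m or angle between any of flask, loupe, timer's own z axis and vertical above 0.5 rad).
It fails at once if one of the five stock things is dropped or slammed (faster than 0.6 m/s within 30 mm of the bench) ((height (world z) of big_bottle below 0.03 m and linear speed of big_bottle above 0.6 m/s) or (height (world z) of dropper below 0.03 m and linear speed of dropper above 0.6 m/s) or (height (world z) of case below 0.03 m and linear speed of case above 0.6 m/s) or (height (world z) of jar below 0.03 m and linear speed of jar above 0.6 m/s) or (height (world z) of crucible below 0.03 m and linear speed of crucible above 0.6 m/s)).
It also fails if it takes over 134 s, if anything falls off the work surface, if the arm or the gripper's body presses on something with over 40 N, if the wrist force passes 120 N, or if a joint passes its speed limit or range.

### The arm

A 7-joint arm with a two-finger parallel gripper is mounted at the origin on the work surface. World frame = base frame: x ahead of the robot, y to its left, z up, the work surface at z = 0. Lengths are in m, angles in rad, forces in N, time in s.
With the tool pointing down it reaches from about 0.425 to 0.875 m from the base axis. Payload 9.9 kg.
Tool frame: the origin (TCP) lies at the very end of the fingers, on their centre line; the grasp point (between the pads) lies 19 mm behind it; z points along the fingers, y is the line along which they close (so a half turn about z gives the same grasp; the last joint's range is limited). The gripper opens to 85 mm and grips with 20 to 120 N. Pads are 22 mm wide; open, the fingers measure 114 mm over their backs; the gripper's body (76 mm by 85 mm) begins 54 mm behind the grasp point. The pads swing forward as they close: fully open they stand 13 mm farther back than shut.
Start: joints at [-1.214, 0.576, 0.025, 1.437, -0.015, 1.129, -0.057], TCP at [0.288, 0.61, 0.231] pointing down, gripper open.
Joint ranges: [-2.76, 2.76], [-0.34, 2.15], [-1.52, 1.57], [0.19, 2.46], [-1.09, 4.23], [0.17, 1.99], [-2.82, 2.82]. Speed limits (rad/s): [2.22, 2.22, 3.01, 3.01, 3.14, 3.14, 3.14].

### API

Orientations are given as a 3x3 rotation matrix whose columns are the frame's x, y, z axes.
In Python, from station import env, optics, job, finder gives the robot as it stands.
- The arm moves only by the tool jog_arm, never from a script. Its argument "series" is text: rows parted by semicolons, each of 4 numbers parted by spaces: the shift along the tool's x, y, z in mm, then the turn about the tool's z in rad. A call has 1 to 20 rows; each row is the pose to reach, as a shift and turn from the pose commanded when the call began, along the tool's axes at that moment; what a row does not reach only later rows make up. A row lasts 1/8 s, in which the tool goes at most 62.5 mm and 10.7 degrees, less where a joint would pass 70% of its speed; a pose out of reach is approached as far as the arm can. A call with a gripper value outside its range is refused whole. "hand" is the finger opening in mm, from 0 to 85.4, set as the call begins (left out, the last holds). The fingers move at their own pace and stop on an object; "newtons" is the grip in N (left out, the last holds). Time passes only in rows, so rows that repeat a pose let the fingers close. It gives the time, the measured TCP pose, the force, the opening and the grip force at its end, in the units of the state.
- env.observe(): the state, without advancing time (a new reading comes with each control period).
- optics.camera(name): name is "side" or "top"; returns the picture (480x640x3 uint8, red, green, blue); there is no depth.
- optics.get_calibration(name): a dict with "fx", "fy", "cx", "cy" (pixels), "k1" (the pictures are not rectified: a ray, as slopes to the right and down, at radius r is drawn at 1 + k1 r^2 times it, then the intrinsics apply), "eye" and "attitude" of the camera in the world. Camera axes: x right, y up, looking along -z (the intrinsics and any distortion apply to the point x, -y, -z); pixel columns grow to the right and rows downward; lengths in m; the calibration is good to about 2 mm. A picture is of the moment at which its call begins. get_calibration takes no time and is no camera call.
- job.close_job(): hands the job in; it is judged then, once.
Trained networks look in the newest picture that a camera, given by its name, has taken for a name from the list of things; names that differ only in an ending like _2 or _b are one class to them, and where a whole thing is asked for, a point or a joint stands for the part that bears it (a point fixed in the world has none). Each returns a list of dicts, best first, with "score" (0 to 1); they miss things now and then, are a little off and sometimes report something else, mostly with a low value. They report only what shows in the picture. A call takes as long as a camera call. They do not tell look-alikes from the thing itself.
- finder.masks_of(camera, name): "region" (480x640 bool, what is visible of it) and "xy" ([column, row] in pixels, amid what is visible of it).
The state is a dict: "time": time; "joints": joint angles; "qd": joint speeds; "joint_torque": joint torques, N m; "ee_pos": TCP position; "eef_rot": TCP orientation; "force": force on the tool from outside, world axes, zero at the start; "ft_torque": the same for the moment, N m; "gripper_width": finger opening in m; "grasp_force": force on a finger pad.
Only numpy, scipy, OpenCV 4.12 (cv2) and the standard library are available. Lean on these libraries where they do the work, as an engineer would, in place of code of your own. Each camera call takes 0.05 s, during which the arm holds its last target. There are 200 camera calls.

## Working session

There is one attempt and no reset: what is moved stays moved. The work goes in short steps, Python scripts to look and compute and a tool call to move; the robot and the scene stay as the last step left them, time stands still between calls to the robot, and variables do not carry over. Pictures are saved under pics/ and viewed, at most 14 in all, crops included, and the job is handed in when it is done.

Besides the shell and the picture viewer there is one more tool, called after "Emit:" as name(argument=value, ...) on one line, values as JSON. jog_arm: Moves the arm, as the interface text tells. Its arguments: {"type":"object","properties":{"series":{"type":"string"},"hand":{"type":"number"},"newtons":{"type":"number"}},"required":["series"]}

```bash
mkdir -p pics; ls
python3 - <<'E'
from station import env,optics
import cv2
for n in("top","side"):
    cv2.imwrite(f"pics/{n}0.png",optics.camera(n)[:,:,::-1]); print(n,optics.get_calibration(n))
s=env.observe();print(s)
E
```

```text
pics
top {'fx': 589.1065350577576, 'fy': 589.1065350577576, 'cx': 311.947584969989, 'cy': 242.72691660863472, 'k1': 0.060676574612737524, 'eye': array([ 0.47719637, -0.01341501,  1.03285156]), 'attitude': array([[-1.73272337e-02,  9.88734518e-01, -1.48673531e-01],
       [-9.99849785e-01, -1.70725329e-02,  2.98928984e-03],
       [ 4.17380295e-04,  1.48702995e-01,  9.88881816e-01]])}
side {'fx': 583.0837551574404, 'fy': 583.0837551574404, 'cx': 324.9439076422336, 'cy': 240.6885967831116, 'k1': -0.018766334046640985, 'eye': array([ 0.19574343, -0.533778  ,  0.81356805]), 'attitude': array([[ 0.7986535 ,  0.45403405, -0.39497553],
       [-0.60178933,  0.60094609, -0.52603555],
       [-0.00147905,  0.65781219,  0.75318055]])}
{'time': 0.1, 'joints': array([-1.21382253,  0.57645776,  0.02482785,  1.43785018, -0.01497949,
        1.1290231 , -0.05653098]), 'qd': array([-0.00022875, -0.00248776, -0.0003516 , -0.0036489 ,  0.00143156,
       -0.00015204, -0.00123856]), 'joint_torque': array([ 7.04609934e-03, -7.67296171e+01,  2.25818597e+00, -2.86601955e+01,
        1.59165653e-02,  8.61834182e-03,  6.78053368e-06]), 'ee_pos': array([0.28778934, 0.61010144, 0.23051269]), 'eef_rot': array([[-9.04433050e-01,  4.26615188e-01, -5.82221284e-04],
       [ 4.26615576e-01,  9.04431907e-01, -1.44087027e-03],
       [-8.81176359e-05, -1.55155536e-03, -9.99998792e-01]]), 'force': array([-0.45997905,  0.22817029, -0.57144557]), 'ft_torque': array([ 0.00043771, -0.05958333,  0.04087977]), 'grasp_force': 0.0, 'gripper_width': 0.08524717617681223}
```

View pics/top0.png

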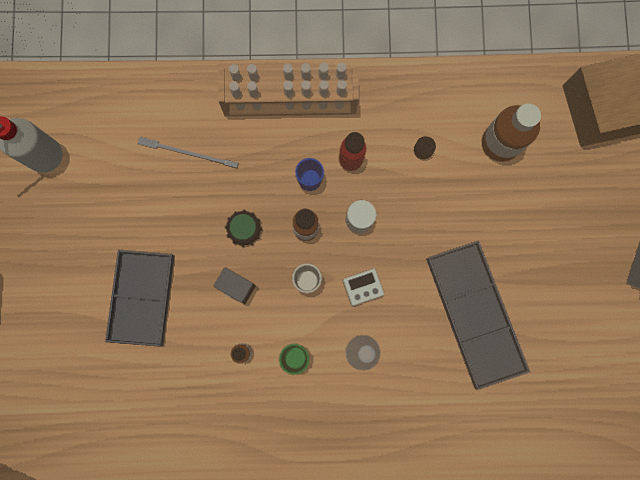

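View pics/side0.png

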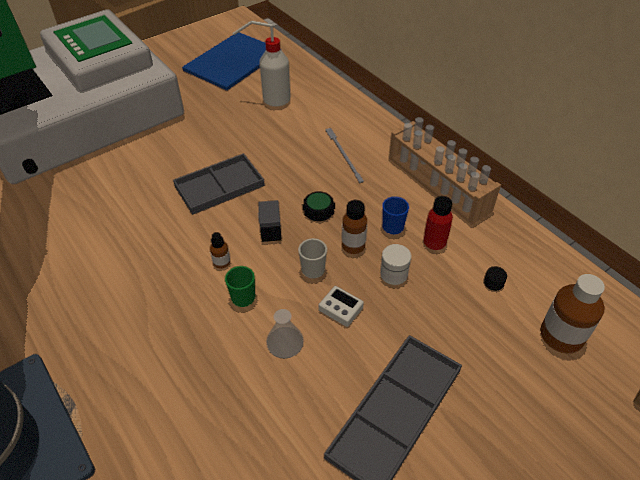

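Top view: big bottle (305,224), dropper (240,353), case (235,286), jar (361,216), crucible (307,279), tray2 (140,298), tray3 (478,315), with the flask (363,352), timer (363,287) and loupe (243,228) to keep clear of. Side view: the same items are at bottle (355,228), dropper (220,252), case (270,221), jar (396,266), crucible (313,260), tray2 (219,183) and tray3 (394,410). I'll fit the models' silhouettes to the masks in both views.

```bash
cat > h.py <<'E'
import numpy as np,cv2
from scipy.optimize import minimize
from station import env,optics,finder
CAL={n:optics.get_calibration(n) for n in("top","side")}
def proj(n,P):
    c=CAL[n];q=(np.atleast_2d(P)-c["eye"])@c["attitude"]
    s=np.c_[q[:,0]/-q[:,2],-q[:,1]/-q[:,2]];s=s*(1+c["k1"]*(s**2).sum(1,keepdims=True))
    return s*[c["fx"],c["fy"]]+[c["cx"],c["cy"]]
def onplane(n,uv,z):
    c=CAL[n];d=(np.array(uv,float)-[c["cx"],c["cy"]])/[c["fx"],c["fy"]];u=d.copy()
    for _ in range(9):u=d/(1+c["k1"]*(u@u))
    r=c["attitude"]@[u[0],-u[1],-1];return c["eye"]+r*(z-c["eye"][2])/r[2]
def lathe(*zd):
    a=np.linspace(0,2*np.pi,40,endpoint=False);return [np.c_[np.cos(a)*d/2,np.sin(a)*d/2,0*a+z]/1000 for z,d in zd]
def box(x,y,h):return [np.array([[i*x/2,j*y/2,z] for i in(-1,1) for j in(-1,1)])/1000 for z in(0,h)]
M={"big_bottle":lathe((0,44),(70,44),(84,32),(104,32)),"dropper":lathe((0,32),(42,32),(50,22),(62,22),(62,16),(76,16)),
"jar":lathe((0,49),(38,49),(38,50),(54,50)),"crucible":lathe((0,42),(56,50)),"case":box(56,38,52),"tray3":box(235,94,18),"tray2":box(158,94,18),
"flask":lathe((0,60),(15,58),(55,22),(75,22)),"loupe":lathe((0,64),(28,64)),"timer":box(50,60,20)}
def sil(n,name,p):
    x,y,z,w=p;c,s=np.cos(w),np.sin(w);R=np.array([[c,-s,0],[s,c,0],[0,0,1]])
    S=[proj(n,m@R.T+[x,y,z]) for m in M[name]];im=np.zeros((480*3,640*3),np.uint8)
    for a,b in zip(S,S[1:]):
        h=cv2.convexHull(np.r_[a,b].astype(np.float32))
        cv2.fillConvexPoly(im,np.round(((h+.5)*3-.5)*16).astype(np.int32),1,shift=4)
    return im
def masks(name,px):
    out={}
    for n in px:
        r=[d for d in finder.masks_of(n,name) if np.hypot(*(np.array(d["xy"])-px[n]))<25]
        if r: out[n]=cv2.resize(r[0]["region"].astype(np.uint8),None,fx=3,fy=3,interpolation=0)
        else: print("missing",name,n)
    return out
def fit(name,px,yaws=(0,),freez=True):
    m=masks(name,px);p0=onplane("top",px["top"],0.02)if "top" in px else onplane("side",px["side"],.02);best=None
    yawed=len(M[name][0])==4
    def cost(v):
        p=[v[0]/10,v[1]/10,v[2]/10,v[3]];t=0
        for n,k in m.items():
            s=sil(n,name,p);t+=1-(s&k).sum()/(s|k).sum()
        return t/len(m)
    for w in yaws:
        v0=np.array([p0[0]*10,p0[1]*10,0,w])
        idx=[0,1]+[2]*freez+[3]*yawed
        def f(q):
            v=v0.copy();v[idx]=q;return cost(v)
        sim=np.array([v0[idx]]*(len(idx)+1))
        for i in range(len(idx)):sim[i+1,i]+=.15
        r=minimize(f,v0[idx],method="Nelder-Mead",options=dict(initial_simplex=sim,xatol=1e-3,fatol=1e-4,maxfev=220))
        if best is None or r.fun<best[0]:
            v=v0.copy();v[idx]=r.x;best=(r.fun,v[:3]*100,v[3])
    print(name,"cost %.3f mm"%best[0],best[1].round(1),"yaw %.3f"%best[2],list(m),flush=True);return best
E
cat > m0.py <<'E'
from h import *
for n in CAL: optics.camera(n)
Y=np.arange(-1.5,1.5,.6)
for name,t,s,y in [("big_bottle",(305,224),(355,228),(0,)),("dropper",(240,353),(220,252),(0,)),("case",(235,286),(270,221),Y),("jar",(361,216),(396,266),(0,)),
("crucible",(307,279),(313,260),(0,)),("tray2",(140,298),(219,183),Y),("tray3",(478,315),(394,410),Y),("flask",(363,352),(284,335),(0,)),("loupe",(243,228),(319,206),(0,)),("timer",(363,287),(341,306),Y)]:
    fit(name,{"top":t,"side":s},y)
E
time python3 m0.py
```

```text
big_bottle cost 0.064 mm [657.5  -4.5  -0.9] yaw 0.000 ['top', 'side']
dropper cost 0.118 mm [444.2 105.5   0.7] yaw 0.000 ['top', 'side']
case cost 0.067 mm [556.5 117.5  -0. ] yaw -2.101 ['top', 'side']
missing jar top
jar cost 0.048 mm [ 671.3 -100.1    0. ] yaw 0.000 ['side']
missing crucible top
crucible cost 0.040 mm [584.4  22.9 -41.6] yaw 0.000 ['side']
tray2 cost 0.051 mm [ 5.411e+02  2.816e+02 -4.000e-01] yaw -0.105 ['top', 'side']
tray3 cost 0.021 mm [ 503.5 -296.    -0.6] yaw -2.833 ['top', 'side']
flask cost 0.072 mm [440.  -99.6   3.7] yaw 0.000 ['top', 'side']
loupe cost 0.199 mm [661.4 107.4 -11.1] yaw 0.000 ['top', 'side']
timer cost 0.058 mm [ 552.6 -102.8    0.7] yaw 0.311 ['top', 'side']
real	0m55.781s
user	0m31.326s
sys	0m19.613s
```

```bash
cat > m1.py <<'E'
from h import *
I=optics.camera("top");optics.camera("side")
for n,k,px in [("jar",0,(361,216)),("crucible",0,(307,279))]:
    print(n,[(np.round(d["xy"]),round(d["score"],2),d["region"].sum()) for d in finder.masks_of("top",n)])
    # own segmentation in top picture: low saturation & bright
    hsv=cv2.cvtColor(I,cv2.COLOR_RGB2HSV);b=((hsv[...,1]<75)&(hsv[...,2]>90)).astype(np.uint8)
    w=np.zeros_like(b);cv2.circle(w,px,26,1,-1);b&=w
    c=max(cv2.findContours(b,0,2)[0],key=cv2.contourArea);h=np.zeros_like(b);cv2.fillPoly(h,[cv2.convexHull(c)],1)
    print("area",h.sum(),cv2.boundingRect(c))
    import h as H
    old=H.masks
    spx={"jar":(396,266),"crucible":(313,260)}[n]
    sm=old(n,{"side":spx});sm["top"]=cv2.resize(h,None,fx=3,fy=3,interpolation=0)
    for sub in (sm,{"top":sm["top"]},{"side":sm["side"]}):
        H.masks=lambda *a:sub
        H.fit(n,{"top":px},freez=len(sub)>1)
    H.masks=old
E
python3 m1.py
```

```text
jar [(array([360., 216.]), 0.93, np.int64(825))]
area 803 (346, 200, 31, 33)
jar cost 0.072 mm [ 672.2 -100.6    2.5] yaw 0.000 ['side', 'top']
jar cost 0.043 mm [ 673.2 -101.2    0. ] yaw 0.000 ['top']
jar cost 0.087 mm [672.3 -99.4   0. ] yaw 0.000 ['side']
crucible [(array([306., 276.]), 0.77, np.int64(685)), (array([311., 172.]), 0.58, np.int64(750)), (array([290., 356.]), 0.57, np.int64(735)), (array([305., 221.]), 0.31, np.int64(651))]
area 713 (292, 263, 30, 30)
crucible cost 0.049 mm [ 5.649e+02 -6.000e+00  3.000e-01] yaw 0.000 ['side', 'top']
crucible cost 0.031 mm [565.5  -6.2   0. ] yaw 0.000 ['top']
crucible cost 0.051 mm [564.7  -5.    0. ] yaw 0.000 ['side']
```

```bash
cat > g.py <<'E'
import sys,numpy as np
from station import env
# args: x y z(mm) yaw of closing line (rad), repeated; prints shifts in the present tool frame
s=env.observe();R=s["eef_rot"];p=s["ee_pos"]*1000
print("t",s["time"],"p",p.round(1),"w",round(s["gripper_width"]*1000,1),"gf",round(s["grasp_force"],1))
a=list(map(float,sys.argv[1:]));y0=np.arctan2(R[1,1],R[0,1])
for i in range(0,len(a),4):
    d=y0-a[i+3];d=(d+np.pi/2)%np.pi-np.pi/2
    print((R.T@(np.array(a[i:i+3])-p)).round(1),round(d,3))
E
python3 g.py 556.5 117.5 160 1.041 556.5 117.5 20 1.041
```

```text
t 1.5 p [288.  610.5 231.3] w 85.2 gf 0.0
[-453.2 -331.3   71.3] 0.089
[-453.2 -331.3  211.3] 0.089
```

Emit:
jog_arm(series="-50 -35 5 0.05; -110 -80 15 0.09; -180 -130 25 0.09; -250 -180 40 0.09; -320 -230 50 0.09; -380 -275 60 0.09; -425 -310 70 0.09; -453 -331 71 0.09; -453 -331 71 0.09; -453 -331 71 0.09; -453 -331 71 0.09", hand=80, newtons=40)

```text
time: 2.88
ee_pos: [0.5565, 0.1178, 0.1602]
eef_rot: [[-0.862, 0.507, -0.0], [0.507, 0.862, 0.0], [0.0, 0.0, -1.0]]
force: [-0.2, 0.4, 0.6]
gripper_width: 0.0803
grasp_force: 0.0
```

```bash
python3 g.py 556.5 117.5 20 1.041
```

```text
t 2.875 p [556.5 117.8 160.2] w 80.3 gf 0.0
[ -0.2  -0.3 140.2] -0.002
```

Emit:
jog_arm(series="0 0 30 0; 0 0 65 0; 0 0 95 0; 0 0 120 0; 0 0 135 0; 0 0 140 0; 0 0 140 0; 0 0 140 0")

```text
time: 3.88
ee_pos: [0.557, 0.1181, 0.0211]
eef_rot: [[-0.862, 0.506, 0.001], [0.506, 0.862, 0.0], [-0.001, 0.001, -1.0]]
force: [-0.2, -0.3, 0.2]
gripper_width: 0.0798
grasp_force: 0.0
```

Emit:
jog_arm(series="0 0 0 0; 0 0 0 0; 0 0 0 0; 0 0 0 0; 0 0 0 0; 0 0 0 0", hand=40, newtons=40)

```text
time: 4.62
ee_pos: [0.5568, 0.1179, 0.021]
eef_rot: [[-0.862, 0.506, 0.001], [0.506, 0.862, 0.0], [-0.001, 0.001, -1.0]]
force: [-0.0, -0.2, 5.7]
gripper_width: 0.0555
grasp_force: 42.6
```

```bash
python3 g.py 556.5 117.5 170 1.041 503.5 -296 170 1.88 503.5 -296 24 1.88
```

```text
t 4.625 p [556.8 117.9  21. ] w 55.5 gf 42.6
[   0.    -0.4 -149. ] -0.001
[-163.7 -383.8 -149.2] -0.84
[-163.6 -383.9   -3.2] -0.84
```

Emit:
jog_arm(series="0 0 -20 0; 0 0 -60 0; 0 0 -105 0; 0 0 -140 0; -10 -25 -149 -0.1; -30 -70 -149 -0.25; -52 -120 -149 -0.4; -74 -172 -149 -0.55; -95 -223 -149 -0.7; -117 -275 -149 -0.84; -136 -320 -149 -0.84; -152 -357 -149 -0.84; -162 -378 -149 -0.84; -164 -384 -149 -0.84; -164 -384 -149 -0.84; -164 -384 -149 -0.84")

```text
time: 6.62
ee_pos: [0.5039, -0.2948, 0.1694]
eef_rot: [[-0.952, -0.306, 0.0], [-0.306, 0.952, 0.001], [-0.0, 0.001, -1.0]]
force: [-0.2, -0.4, -1.1]
gripper_width: 0.0554
grasp_force: 42.8
```

```bash
python3 g.py  503.5 -296 26 1.88
```

```text
t 6.625 p [ 503.9 -294.8  169.4] w 55.4 gf 42.8
[  0.8  -1.1 143.4] 0.002
```

Emit:
jog_arm(series="0 -1 25 0; 0 -1 60 0; 0 -1 90 0; 0 -1 112 0; 0 -1 127 0; 0 -1 136 0; 0 -1 141 0; 0 -1 144 0; 0 -1 145 0; 0 -1 145 0; 0 -1 145 0")

```text
time: 8.0
ee_pos: [0.504, -0.2974, 0.025]
eef_rot: [[-0.953, -0.304, 0.001], [-0.304, 0.953, -0.0], [-0.001, -0.001, -1.0]]
force: [-1.9, 1.0, 6.1]
gripper_width: 0.0555
grasp_force: 43.5
```

Emit:
jog_arm(series="0 0 0 0; 0 0 0 0; 0 0 0 0; 0 0 0 0; 0 0 -15 0; 0 0 -45 0; 0 0 -95 0; 0 0 -145 0; 0 0 -185 0; 0 0 -205 0; 0 0 -205 0", hand=72)

```text
time: 9.38
ee_pos: [0.5045, -0.2977, 0.2318]
eef_rot: [[-0.953, -0.304, 0.004], [-0.304, 0.953, -0.002], [-0.003, -0.003, -1.0]]
force: [-0.2, -0.1, -0.3]
gripper_width: 0.0723
grasp_force: 0.0
```

```bash
python3 g.py  657.5 -4.5 215 1.571 657.5 -4.5 37 1.571
```

```text
t 9.375 p [ 504.5 -297.7  231.8] w 72.3 gf 0.0
[-234.9  232.8   16.8] 0.309
[-234.4  233.3  194.8] 0.309
```

Emit:
jog_arm(series="-25 25 0 0.05; -65 65 5 0.15; -105 105 10 0.25; -150 150 15 0.31; -190 190 17 0.31; -220 218 17 0.31; -235 233 17 0.31; -235 233 17 0.31; -235 233 17 0.31; -235 233 17 0.31")

```text
time: 10.62
ee_pos: [0.6563, -0.0062, 0.2125]
eef_rot: [[-1.0, 0.004, -0.0], [0.004, 1.0, -0.001], [0.0, -0.001, -1.0]]
force: [0.5, 0.2, 0.6]
gripper_width: 0.0724
grasp_force: 0.0
```

```bash
python3 g.py  657.5 -4.5 37 1.571
```

```text
t 10.625 p [656.3  -6.2 212.5] w 72.4 gf 0.0
[ -1.3   1.9 175.5] -0.004
```

Emit:
jog_arm(series="-1 2 25 0; -1 2 65 0; -1 2 105 0; -1 2 140 0; -1 2 163 0; -1 2 173 0; -1 2 175 0; -1 2 175 0; -1 2 175 0")

```text
time: 11.75
ee_pos: [0.6584, -0.0019, 0.0383]
eef_rot: [[-1.0, 0.001, 0.002], [0.001, 1.0, 0.0], [-0.002, 0.0, -1.0]]
force: [-0.1, -0.1, -0.8]
gripper_width: 0.0722
grasp_force: 0.0
```

Emit:
jog_arm(series="0 0 0 0; 0 0 0 0; 0 0 0 0; 0 0 0 0; 0 0 0 0; 0 0 0 0; 0 0 0 0", hand=30, newtons=40)

```text
time: 12.62
ee_pos: [0.6581, -0.002, 0.0379]
eef_rot: [[-1.0, 0.001, 0.001], [0.001, 1.0, -0.0], [-0.001, -0.0, -1.0]]
force: [-0.9, -0.1, 5.6]
gripper_width: 0.043
grasp_force: 40.4
```

```bash
python3 g.py 657.5 -4.5 215 1.571 577 -272.5 215 1.88
```

```text
t 12.625 p [658.1  -2.   37.9] w 43.0 gf 40.4
[   0.4   -2.6 -177.1] -0.001
[  80.7 -270.6 -177.1] -0.31
```

Emit:
jog_arm(series="0 0 -15 0; 0 0 -50 0; 0 0 -95 0; 0 0 -140 0; 0 0 -170 0; 5 -15 -177 0; 17 -55 -177 -0.05; 29 -97 -177 -0.12; 42 -140 -177 -0.19; 55 -185 -177 -0.26; 67 -225 -177 -0.31; 76 -253 -177 -0.31; 81 -268 -177 -0.31; 81 -271 -177 -0.31; 81 -271 -177 -0.31; 81 -271 -177 -0.31; 81 -271 -177 -0.31")

```text
time: 14.75
ee_pos: [0.577, -0.2717, 0.2143]
eef_rot: [[-0.952, -0.306, 0.0], [-0.306, 0.952, 0.0], [-0.0, 0.0, -1.0]]
force: [-0.6, 0.2, -2.0]
gripper_width: 0.0427
grasp_force: 40.9
```

```bash
python3 g.py  577 -272.5 42 1.88
```

```text
t 14.75 p [ 577.  -271.7  214.3] w 42.7 gf 40.9
[  0.3  -0.8 172.3] 0.002
```

Emit:
jog_arm(series="0 -1 25 0; 0 -1 65 0; 0 -1 100 0; 0 -1 130 0; 0 -1 150 0; 0 -1 162 0; 0 -1 169 0; 0 -1 172 0; 0 -1 173 0; 0 -1 173 0; 0 -1 173 0")

```text
time: 16.12
ee_pos: [0.5772, -0.2738, 0.0419]
eef_rot: [[-0.953, -0.304, 0.001], [-0.304, 0.953, -0.0], [-0.001, -0.001, -1.0]]
force: [0.0, -0.0, 3.0]
gripper_width: 0.0424
grasp_force: 41.4
```

Emit:
jog_arm(series="0 0 0 0; 0 0 0 0; 0 0 0 0; 0 0 0 0; 0 0 -15 0; 0 0 -45 0; 0 0 -90 0; 0 0 -135 0; 0 0 -165 0; 0 0 -175 0; 0 0 -175 0; 0 0 -175 0", hand=65)

```text
time: 17.62
ee_pos: [0.5762, -0.2734, 0.2151]
eef_rot: [[-0.953, -0.304, -0.002], [-0.304, 0.953, 0.001], [0.002, 0.001, -1.0]]
force: [-0.1, -0.4, -0.3]
gripper_width: 0.065
grasp_force: 0.0
```

```bash
cat > pic.py <<'E'
from h import *
import sys
for n in CAL: cv2.imwrite(f"pics/{n}{sys.argv[1]}.png",optics.camera(n)[:,:,::-1])
E
python3 pic.py 1; python3 g.py  444.2 105.5 190 1.571 444.2 105.5 13 1.571
```

```text
t 17.725 p [ 576.3 -273.5  214.9] w 65.1 gf 0.0
[ 10.4 401.2  25.5] 0.309
[ 10.1 400.9 202.5] 0.309
```

View pics/side1.png

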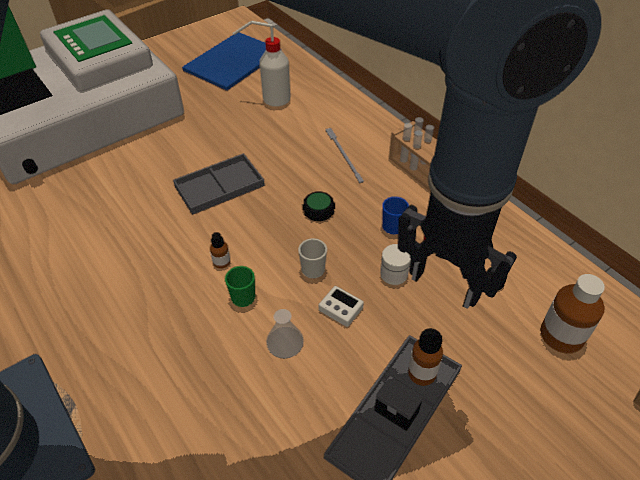

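The side view shows the bottle upright at (425,358) and the case seated at (398,400). Next is the dropper.

Emit:
jog_arm(series="0 25 0 0; 2 65 5 0.05; 4 115 10 0.15; 5 170 15 0.25; 7 225 20 0.31; 8 280 25 0.31; 9 330 25 0.31; 10 370 25 0.31; 10 395 25 0.31; 10 401 25 0.31; 10 401 25 0.31; 10 401 25 0.31; 10 401 25 0.31", hand=52)

```text
time: 19.35
ee_pos: [0.4456, 0.1043, 0.1912]
eef_rot: [[-1.0, 0.002, -0.0], [0.002, 1.0, -0.0], [0.0, -0.0, -1.0]]
force: [0.6, 0.3, 0.3]
gripper_width: 0.0522
grasp_force: 0.0
```

```bash
python3 g.py  444.2 105.5 13 1.571
python3 - <<'E'
from h import *
optics.camera("top");optics.camera("side")
fit("dropper",{"side":(220,252)},freez=False)
print(onplane("top",(294,356),.05))
E
```

```text
t 19.35 p [445.6 104.3 191.2] w 52.2 gf 0.0
[  1.4   1.3 178.2] -0.003
dropper cost 0.090 mm [444.7 106.8   0. ] yaw 0.000 ['side']
[0.43809285 0.01622016 0.05      ]
```

Emit:
jog_arm(series="1 2 25 0; 1 2 65 0; 1 2 105 0; 1 2 140 0; 1 2 163 0; 1 2 174 0; 1 2 178 0; 1 2 178 0; 1 2 178 0")

```text
time: 20.62
ee_pos: [0.4448, 0.1073, 0.014]
eef_rot: [[-1.0, 0.001, 0.001], [0.001, 1.0, 0.0], [-0.001, 0.0, -1.0]]
force: [-0.2, 0.2, -0.2]
gripper_width: 0.0522
grasp_force: 0.0
```

Emit:
jog_arm(series="0 0 0 0; 0 0 0 0; 0 0 0 0; 0 0 0 0; 0 0 0 0; 0 0 0 0; 0 0 0 0", hand=20, newtons=35)

```text
time: 21.5
ee_pos: [0.4447, 0.1072, 0.014]
eef_rot: [[-1.0, 0.001, 0.001], [0.001, 1.0, 0.0], [-0.001, 0.0, -1.0]]
force: [-0.7, 0.8, 6.9]
gripper_width: 0.0308
grasp_force: 34.1
```

```bash
python3 g.py 444.2 105.5 190 1.571 430 -319.5 190 1.88
```

```text
t 21.5 p [444.7 107.2  14. ] w 30.8 gf 34.1
[   0.3   -1.7 -176. ] -0.001
[  14.1 -426.7 -176.2] -0.31
```

Emit:
jog_arm(series="0 0 -15 0; 0 0 -50 0; 0 0 -95 0; 0 0 -140 0; 0 0 -170 0; 0 -15 -176 0; 2 -55 -176 0; 4 -100 -176 -0.05; 5 -150 -176 -0.1; 7 -200 -176 -0.15; 8 -250 -176 -0.2; 10 -300 -176 -0.25; 12 -345 -176 -0.31; 13 -385 -176 -0.31; 14 -413 -176 -0.31; 14 -425 -176 -0.31; 14 -427 -176 -0.31; 14 -427 -176 -0.31; 14 -427 -176 -0.31; 14 -427 -176 -0.31")

```text
time: 24.0
ee_pos: [0.4302, -0.3191, 0.1894]
eef_rot: [[-0.952, -0.305, 0.0], [-0.305, 0.952, 0.0], [-0.0, -0.0, -1.0]]
force: [-0.6, -0.5, -0.6]
gripper_width: 0.0307
grasp_force: 35.0
```

```bash
python3 g.py  430 -319.5 18 1.88
```

```text
t 24.0 p [ 430.2 -319.1  189.4] w 30.7 gf 35.0
[  0.3  -0.3 171.4] 0.001
```

Emit:
jog_arm(series="0 0 25 0; 0 0 65 0; 0 0 100 0; 0 0 130 0; 0 0 150 0; 0 0 162 0; 0 0 168 0; 0 0 171 0; 0 0 172 0; 0 0 172 0; 0 0 172 0")

```text
time: 25.38
ee_pos: [0.4302, -0.3199, 0.018]
eef_rot: [[-0.953, -0.304, 0.001], [-0.304, 0.953, -0.001], [-0.001, -0.001, -1.0]]
force: [-0.7, 0.7, 6.1]
gripper_width: 0.0307
grasp_force: 35.8
```

Emit:
jog_arm(series="0 0 0 0; 0 0 0 0; 0 0 0 0; 0 0 -15 0; 0 0 -45 0; 0 0 -90 0; 0 0 -135 0; 0 0 -165 0; 0 0 -180 0; 0 0 -180 0; 0 0 -180 0", hand=43)

```text
time: 26.75
ee_pos: [0.4294, -0.3194, 0.1961]
eef_rot: [[-0.953, -0.304, -0.002], [-0.304, 0.953, 0.001], [0.001, 0.002, -1.0]]
force: [0.7, 0.2, 0.4]
gripper_width: 0.0429
grasp_force: 0.0
```

```bash
python3 g.py  672.5 -100.5 200 1.571
```

```text
t 26.75 p [ 429.4 -319.4  196.1] w 42.9 gf 0.0
[-298.2  134.5   -4. ] 0.309
```

Emit:
jog_arm(series="-20 10 0 0; -60 27 0 0.05; -110 50 -2 0.15; -160 72 -4 0.25; -210 95 -4 0.31; -255 115 -4 0.31; -285 128 -4 0.31; -298 134 -4 0.31; -298 134 -4 0.31; -298 134 -4 0.31; -298 134 -4 0.31", hand=76)

```text
time: 28.12
ee_pos: [0.6723, -0.103, 0.2016]
eef_rot: [[-1.0, 0.003, -0.0], [0.003, 1.0, -0.001], [0.0, -0.001, -1.0]]
force: [0.3, -0.6, 0.0]
gripper_width: 0.0759
grasp_force: 0.0
```

```bash
python3 g.py  672.5 -100.5 22 1.571
```

```text
t 28.125 p [ 672.3 -103.   201.6] w 75.9 gf 0.0
[ -0.2   2.6 179.6] -0.003
```

Emit:
jog_arm(series="0 1 25 0; 0 1 65 0; 0 1 105 0; 0 1 140 0; 0 1 163 0; 0 1 175 0; 0 1 179 0; 0 1 179 0; 0 1 179 0")

```text
time: 29.25
ee_pos: [0.6737, -0.1006, 0.0234]
eef_rot: [[-1.0, 0.001, 0.002], [0.001, 1.0, -0.0], [-0.002, -0.0, -1.0]]
force: [0.1, -0.6, 0.6]
gripper_width: 0.0761
grasp_force: 0.0
```

Emit:
jog_arm(series="0 0 0 0; 0 0 0 0; 0 0 0 0; 0 0 0 0; 0 0 0 0; 0 0 0 0; 0 0 0 0", hand=38, newtons=40)

```text
time: 30.12
ee_pos: [0.6734, -0.1005, 0.0231]
eef_rot: [[-1.0, 0.001, 0.001], [0.001, 1.0, -0.0], [-0.001, -0.0, -1.0]]
force: [-1.6, 0.3, 6.4]
gripper_width: 0.049
grasp_force: 40.8
```

```bash
python3 g.py 672.5 -100.5 180 1.571 579.3 277.5 180 1.466
```

```text
t 30.125 p [ 673.4 -100.5   23.1] w 49.0 gf 40.8
[ 7.000e-01 -1.000e-01 -1.569e+02] -0.001
[  94.3  377.9 -157.1] 0.104
```

Emit:
jog_arm(series="0 0 -15 0; 0 0 -50 0; 0 0 -95 0; 0 0 -135 0; 0 0 -157 0; 4 15 -157 0; 13 50 -157 0; 24 95 -157 0.02; 36 145 -157 0.04; 49 195 -157 0.06; 61 245 -157 0.08; 73 292 -157 0.1; 83 332 -157 0.1; 90 362 -157 0.1; 94 376 -157 0.1; 94 378 -157 0.1; 94 378 -157 0.1; 94 378 -157 0.1; 94 378 -157 0.1")

```text
time: 32.5
ee_pos: [0.5798, 0.2766, 0.1793]
eef_rot: [[-0.995, 0.102, 0.0], [0.102, 0.995, -0.0], [-0.0, -0.0, -1.0]]
force: [-0.0, 0.5, -0.9]
gripper_width: 0.0487
grasp_force: 41.5
```

```bash
python3 g.py  579.3 277.5 27 1.466
```

```text
t 32.5 p [579.8 276.6 179.3] w 48.7 gf 41.5
[  0.6   0.9 152.3] 0.003
```

Emit:
jog_arm(series="1 1 25 0; 1 1 60 0; 1 1 90 0; 1 1 115 0; 1 1 133 0; 1 1 144 0; 1 1 149 0; 1 1 152 0; 1 1 153 0; 1 1 153 0; 1 1 153 0")

```text
time: 33.88
ee_pos: [0.5788, 0.2789, 0.027]
eef_rot: [[-0.995, 0.101, 0.001], [0.101, 0.995, 0.0], [-0.001, 0.001, -1.0]]
force: [-1.3, -1.0, 7.0]
gripper_width: 0.0491
grasp_force: 41.8
```

Emit:
jog_arm(series="0 0 0 0; 0 0 0 0; 0 0 0 0; 0 0 0 0; 0 0 -15 0; 0 0 -45 0; 0 0 -90 0; 0 0 -135 0; 0 0 -160 0; 0 0 -170 0; 0 0 -170 0; 0 0 -170 0", hand=68)

```text
time: 35.38
ee_pos: [0.5779, 0.2784, 0.195]
eef_rot: [[-0.995, 0.101, -0.002], [0.101, 0.995, -0.001], [0.002, -0.001, -1.0]]
force: [0.1, 1.1, -0.9]
gripper_width: 0.0679
grasp_force: 0.0
```

```bash
python3 g.py  565 -6 190 1.571
```

```text
t 35.375 p [577.9 278.4 195. ] w 67.9 gf 0.0
[ -15.8 -284.2    5.4] -0.101
```

Emit:
jog_arm(series="-1 -20 0 0; -3 -60 3 -0.05; -6 -110 5 -0.1; -9 -160 5 -0.1; -12 -205 5 -0.1; -14 -245 5 -0.1; -16 -275 5 -0.1; -16 -284 5 -0.1; -16 -284 5 -0.1; -16 -284 5 -0.1; -16 -284 5 -0.1", hand=74)

```text
time: 36.75
ee_pos: [0.5659, -0.0041, 0.1912]
eef_rot: [[-1.0, -0.001, -0.0], [-0.001, 1.0, 0.0], [0.0, 0.0, -1.0]]
force: [-0.0, -0.9, -0.0]
gripper_width: 0.074
grasp_force: 0.0
```

```bash
python3 g.py  565 -6 21 1.571
```

```text
t 36.75 p [565.9  -4.1 191.2] w 74.0 gf 0.0
[  0.9  -2.  170.2] 0.001
```

Emit:
jog_arm(series="1 -1 25 0; 1 -1 65 0; 1 -1 105 0; 1 -1 135 0; 1 -1 155 0; 1 -1 166 0; 1 -1 170 0; 1 -1 170 0; 1 -1 170 0")

```text
time: 37.88
ee_pos: [0.5653, -0.0064, 0.022]
eef_rot: [[-1.0, 0.001, 0.001], [0.001, 1.0, 0.0], [-0.001, 0.0, -1.0]]
force: [-0.0, -0.1, -0.1]
gripper_width: 0.0741
grasp_force: 0.0
```

Emit:
jog_arm(series="0 0 0 0; 0 0 0 0; 0 0 0 0; 0 0 0 0; 0 0 0 0; 0 0 0 0; 0 0 0 0", hand=36, newtons=40)

```text
time: 38.75
ee_pos: [0.5652, -0.0065, 0.022]
eef_rot: [[-1.0, 0.001, 0.001], [0.001, 1.0, -0.0], [-0.001, -0.0, -1.0]]
force: [-0.6, 0.1, 6.3]
gripper_width: 0.0474
grasp_force: 40.1
```

```bash
python3 g.py 565 -6 180 1.571 502.7 285.5 180 1.466
```

```text
t 38.75 p [565.2  -6.5  22. ] w 47.4 gf 40.1
[ 1.00e-01  5.00e-01 -1.58e+02] -0.001
[  62.6  291.9 -158. ] 0.104
```

Emit:
jog_arm(series="0 0 -10 0; 0 0 -35 0; 0 0 -75 0; 0 0 -115 0; 0 0 -145 0; 0 0 -158 0; 4 15 -158 0; 10 45 -158 0.02; 18 85 -158 0.04; 28 130 -158 0.06; 37 175 -158 0.08; 47 220 -158 0.1; 55 258 -158 0.1; 60 282 -158 0.1; 63 291 -158 0.1; 63 292 -158 0.1; 63 292 -158 0.1; 63 292 -158 0.1")

```text
time: 41.0
ee_pos: [0.5024, 0.2844, 0.1793]
eef_rot: [[-0.995, 0.102, 0.0], [0.102, 0.995, -0.0], [-0.0, -0.0, -1.0]]
force: [0.0, -0.3, -0.3]
gripper_width: 0.0475
grasp_force: 41.4
```

```bash
python3 g.py  502.7 285.5 26 1.466; python3 pic.py 2
```

```text
t 41.0 p [502.4 284.4 179.3] w 47.5 gf 41.4
[-1.000e-01  1.200e+00  1.533e+02] 0.002
```

View pics/side2.png

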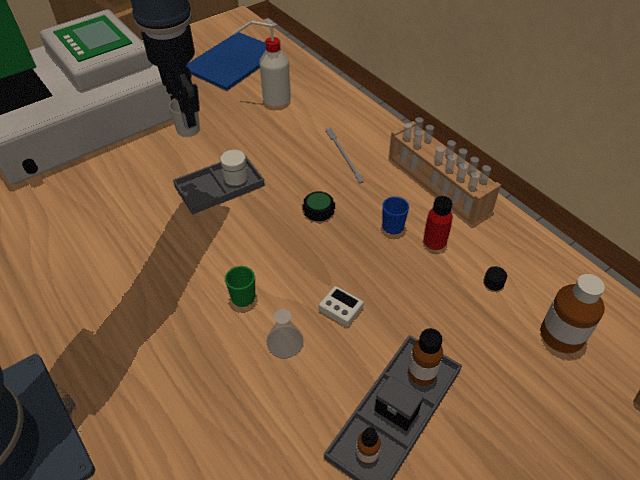

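The crucible is held level at (185,118). The jar is in tray2 at (233,168), and the bottle (425,358), case (398,402) and dropper (368,447) are seated in tray3. I'll lower the crucible now.

Emit:
jog_arm(series="0 1 25 0; 0 1 60 0; 0 1 90 0; 0 1 115 0; 0 1 133 0; 0 1 144 0; 0 1 150 0; 0 1 153 0; 0 1 154 0; 0 1 154 0; 0 1 154 0")

```text
time: 42.48
ee_pos: [0.5025, 0.2867, 0.026]
eef_rot: [[-0.995, 0.101, 0.001], [0.101, 0.995, 0.0], [-0.001, 0.001, -1.0]]
force: [-1.7, -1.2, 6.3]
gripper_width: 0.0477
grasp_force: 41.7
```

Emit:
jog_arm(series="0 0 0 0; 0 0 0 0; 0 0 0 0; 0 0 0 0; 0 0 -15 0; 0 0 -45 0; 0 0 -90 0; 0 0 -135 0; 0 0 -175 0; 30 50 -190 0; 60 100 -190 0; 70 140 -190 0; 70 140 -190 0; 70 140 -190 0", hand=67)

```text
time: 44.22
ee_pos: [0.4468, 0.4322, 0.2159]
eef_rot: [[-0.995, 0.101, 0.001], [0.101, 0.995, -0.0], [-0.001, -0.0, -1.0]]
force: [0.8, -0.1, -0.2]
gripper_width: 0.0671
grasp_force: 0.0
```

```bash
python3 pic.py 3
python3 - <<'E'
from h import *
T={"tray3":((503.5,-296),.309),"tray2":((541.1,281.6),-.105)}
for n,k,c in [("big_bottle","tray3",(576,-273)),("dropper","tray3",(430,-319)),("case","tray3",(504,-297)),("jar","tray2",(579,278)),("crucible","tray2",(502,286))]:
    px={v:proj(v,np.r_[c,30]/1000.)[0] for v in CAL}
    b=fit(n,px,(1.88,) if n=="case" else (0,))
    (o,w)=T[k];d=b[1][:2]-o;print("   in tray",(np.array([[np.cos(w),np.sin(w)],[-np.sin(w),np.cos(w)]])@d).round(1))
E
```

```text
big_bottle cost 0.071 mm [ 5.775e+02 -2.732e+02  5.000e-01] yaw 0.000 ['top', 'side']
   in tray [77.4 -0.8]
missing dropper top
dropper cost 0.071 mm [ 435.4 -312.3  -21.4] yaw 0.000 ['side']
   in tray [-69.8   5.2]
case cost 0.054 mm [ 503.6 -297.     2.8] yaw 1.894 ['top', 'side']
   in tray [-0.2 -1. ]
jar cost 0.065 mm [578.6 278.1   5.6] yaw 0.000 ['top', 'side']
   in tray [37.7  0.4]
crucible cost 0.064 mm [503.7 285.6   6.2] yaw 0.000 ['top', 'side']
   in tray [-37.6   0.1]
```

View pics/side3.png

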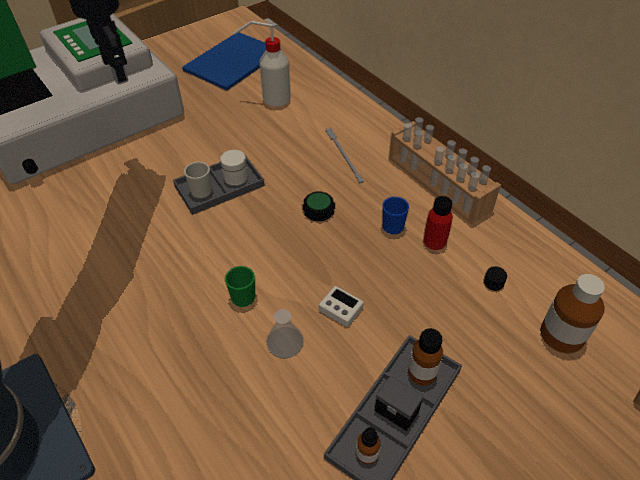

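View pics/top3.png

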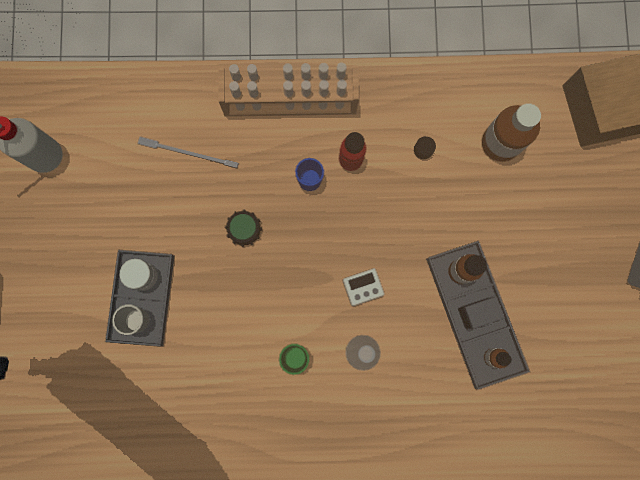

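All five items stand upright in their compartments: tray2 holds the jar at (135,275) and crucible at (128,320), and tray3 holds the bottle at (468,267), case at (482,313) and dropper at (498,358) in the top view. The flask, loupe and timer have not moved, and the arm is clear.

```bash
python3 -c "
from station import job
print(job.close_job())"
```

```text
the job is handed in; nothing more can be done
None
```

Both kits are made up and the job is handed in at about 45 s of the 134 s allowed: the final pictures show all five items upright in their compartments and the flask, magnifier and timer where they stood; no verdict was returned.

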